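# Hold a test probe down in a sprung tester socket

## Robot

A 6-joint arm with a two-finger parallel gripper is mounted at the origin on the work surface; the furniture and walls round the work are solid. World frame = base frame: x ahead of the robot, y to its left, z up, the work surface at z = 0. Lengths are in mm, angles in rad, forces in N, time in s.
With the tool pointing down it reaches from about 350 to 925 mm from the base axis. Payload 6.4 kg.
Tool frame: the origin (TCP) lies between the finger pads; the fingertips stand 25 mm ahead of it and the grasp point (between the pads) lies 6 mm ahead of it (env.tcp_to_tips is the distance from the TCP to the fingertips, in mm); x points along the fingers, y is the direction in which the jaws open and shut, and the axes are right-handed (so a half turn about x gives the same grasp; the last joint's range is limited). The gripper opens to 85 mm and grips with 20 to 120 N. Pads are 22 mm wide; open, the fingers measure 114 mm over their backs; the gripper's body (76 mm by 85 mm) begins 54 mm behind the grasp point. The pads swing forward as they close: fully open they stand 13 mm farther back than shut.
Start: joints at [0.972, 0.245, 1.558, -0, 1.339, -0.174], TCP at [267.889, 592.241, 256.29] pointing down, gripper open.
Joint ranges: [-3.13, 3.13], [-1.02, 2.26], [0.13, 2.54], [-0.95, 4.09], [0.21, 2.88], [-2.74, 2.74]. Speed limits (rad/s): [2.57, 2.57, 3.14, 3.14, 3.14, 3.14].

## Interface

Orientations are given as a rotation vector (axis times angle).
In Python, from cell import env gives the robot as it stands.
- The arm moves only by the tool step_arm, never from a script. Its argument "deltas" is a list of rows, each an object with "gripper": the closure in counts, from 0 (fully open) to 255 (shut); "xyz": the shift along the world's x, y, z in m, a list of three; "angular": the turn, a rotation vector about the world's x, y, z in rad, a list of three. In form: [{"gripper": gripper, "xyz": [tx, ty, tz], "angular": [wx, wy, wz]}, ...]. A call has 1 to 10 rows; each row shifts and turns the commanded pose from where the row before left it; what a row does not reach is not made up. A row lasts 1/10 s, in which the tool goes at most 50 mm and 8.59 degrees, less where a joint would pass 70% of its speed; a pose out of reach is approached as far as the arm can. A call with a gripper value outside its range is refused whole. The fingers move at their own pace and stop on an object; "force" is the grip in N (left out, the last holds). Time passes only in rows, so rows that do not move let the fingers close. It gives the time, the measured TCP pose, the force and the opening at its end, in the units of the state.
- env.state(): the state, without advancing time (a new reading comes with each control period).
- env.snapshot(name): name is "side" or "top"; returns the picture (400x640x3 uint8, red, green, blue); there is no depth.
- env.camera_info(name): a dict with "mtx" (3x3 intrinsics, pixels), "k1" (the pictures are not rectified: a ray, as slopes to the right and down, at radius r is drawn at 1 + k1 r^2 times it, then the intrinsics apply), "extrinsics" (4x4, takes a point from camera to world coordinates). Camera axes: x right, y down, z forward; pixel columns grow to the right and rows downward; lengths in mm; the calibration is good to about 2 mm. A picture is of the moment at which its call begins. camera_info takes no time and is no camera call.
- env.sign_off(): hands the job in, once; it reports no verdict.
Trained networks look in the newest picture that a camera, given by its name, has taken for a name from the list of things; names that differ only in an ending like _2 or _b are one class to them, and where a whole thing is asked for, a point or a joint stands for the part that bears it (a point fixed in the world has none). Each returns a list of dicts, best first, with "conf" (0 to 1); they miss things now and then, are a little off and sometimes report something else, mostly with a low value. They report only what shows in the picture. A call takes as long as a camera call. They do not tell look-alikes from the thing itself.
- env.search_frame(camera, thing): "bbox" ([left, top, width, height] in pixels, round what is visible of it).
- env.masks_of(camera, thing): "mask" (400x640 bool, what is visible of it) and "bbox" ([left, top, width, height] in pixels, round what is visible of it).
- env.landmark_of(camera, thing): "pixel" ([column, row] in pixels: a listed point, or the origin of a listed thing).
The state is a dict: "time": time; "joints": joint angles; "dq": joint speeds; "effort": joint torques, N m; "position": TCP position; "orientation": TCP orientation; "force": force on the tool from outside, world axes, zero at the start; "torque": the same for the moment, N m; "finger_gap": finger opening in mm.
Only numpy, scipy, OpenCV 4.12 (cv2) and the standard library are available. Lean on these libraries where they do the work, as an engineer would, in place of code of your own. Each camera call takes 0.05 s, during which the arm holds its last target. There are 200 camera calls.

## Task

Lift the test probe out of its stand, put its pin into the taller, sprung socket of the contact tester, and press the probe down until its collar rests on the socket and the sprung sleeve has gone all the way down to its hard stop. Press definitely harder than the spring so that it bears on the stop, but without forcing it (about 15 N in all is right), and leave the small things lying around where they are. Do not let go: the program finishes with the gripper still gripping the upright probe and pressing it against the stop, so that the tester can take its reading.

Things in the scene. Friction and masses are not known exactly. Their poses are not given: they have to be found in the camera images.
- probe: Loose test probe, 86 mm long, about 50 g. Origin at the pin's tip, z towards the grip. From the tip: round steel pin (8 mm diameter, 30 mm long, last 5 mm tapering to 4 mm), round black collar (26 mm diameter, z 30 to 36 mm), square black grip 18 x 18 mm with faces along x and y (z 36 to 86 mm). Starts upright in the stand, collar on its top, tip 15 mm and grip top 101 mm above the table.
- collar_face (a point): Point on the probe's axis at the underside of its collar, 30 mm above the tip.
- stand: Fixed probe stand: 66 x 66 x 8 mm dark base with a 46 x 46 mm aluminium block on it, top at 45 mm; a 10.5 mm bore in the middle goes straight down. Origin under its centre on the table, z up. The probe must rise 30 mm to leave it.
- tester: Fixed contact tester: grey box 70 (x) x 120 (y) x 45 mm, aluminium top, black front panel on its -x face. Origin under its centre on the table, z up. On top two round steel sockets, 22 mm outer diameter, 10.5 mm vertical bore: the tall sprung one at tester y = +30 mm, x = 0, and a low fixed one (rim 3 mm above the top) at y = -30 mm, not to be used.
- sleeve_mouth (a point): Centre of the upper rim of the tall socket's sprung sleeve; moves down with it. Rim 58 mm above the table when released (13 mm above the tester's top), 48 mm when fully down. The bore is 40 mm deep, so the whole 30 mm pin goes in until the collar rests on the rim.
- sleeve (a joint): Travel of the sprung sleeve, m: 0 = up, 0.010 = at its hard stop. It moves straight down. The spring pushes back with 4 N at the top, rising evenly to 8 N at the stop, and returns the sleeve when it is released; holding it against the stop takes a little more than that, a press of 12 to 25 N in all.
- dropper: Bystander: small upright dropper bottle, 27 mm diameter, 60 mm high, origin under its base, z up. Beside the tester.
- vial_a: Bystander: small lying plastic vial, 13 x 41 x 15 mm, origin under its centre. Beside the tester.
- vial_b: Bystander: small lying plastic vial, 13 x 41 x 15 mm, origin under its centre. Beside the stand.
- vial_c: Bystander: small lying plastic vial, 13 x 41 x 15 mm, origin under its centre. Beside the stand.
- pen: Bystander: lying marker pen, 11 x 131 x 12 mm, long along its y, origin under its centre. On the robot's side of the stand.
There are look-alikes about, which are no part of the job. Leave any purple look-alike of the probe alone.

How it is judged (in metres and radians):
On the way, in this order (a step that is already met when the one before it is completed fails the run):
1. the probe is lifted clear of its stand, pin tip above 60 mm (height (world z) of probe above 0.06 m), for 0.1 s.
2. the pin is at least 10 mm inside the sprung sleeve (z of probe in the frame of sleeve_mouth below -0.01 m and horizontal distance between probe and sleeve_mouth below 0.004 m), for 0.05 s.
At the end, for the whole second after the job is handed in: Sleeve at its stop (over 9.5 of 10 mm), collar face within 4 mm of the sleeve mouth, probe within 0.10 rad of upright, at rest, pressing on the tester with 9 to 40 N, held between the fingers (over 5 N; grasp point under 97 mm from the tip along the probe, 25 mm sideways), not just pushed on top (value of joint sleeve above 0.0095 m and distance between collar_face and sleeve_mouth below 0.004 m and angle between probe's own z axis and vertical below 0.1 rad and contact force between probe and tester between 9 and 40 N and contact force between the fingers and probe above 5 N and z of the grasp point in the frame of probe below 0.097 m and horizontal distance between the grasp point and probe below 0.025 m and linear speed of probe below 0.01 m/s); the arm keeps its last pose, push and grip.
It fails at once if a small bystander is pushed more than 30 mm or the dropper bottle is knocked over (distance of any of dropper, vial_a, vial_b, vial_c, pen from where it was at the start of the episode above 0.03 m or angle between dropper's own z axis and vertical above 0.5 rad).
It fails at once if the probe is forced against the tester with more than 60 N (contact force between probe and tester above 60 N).
It also fails if it takes over 38 s, if anything falls off the work surface, if the arm or the gripper's body presses on something with over 40 N, if the wrist force passes 120 N, or if a joint passes its speed limit or range.

## Working session

There is one attempt and no reset: what is moved stays moved. The work goes in short steps, Python scripts to look and compute and a tool call to move; the robot and the scene stay as the last step left them, time stands still between calls to the robot, and variables do not carry over. Pictures are saved under pics/ and viewed, about 8 in all and at most 12, crops included, and the job is handed in when it is done.

Besides the shell and the picture viewer there is one more tool, called after "Request:" as name(argument=value, ...), one argument or row to a line, values as JSON. step_arm: Moves the arm, as the interface text tells. Its arguments: {"type":"object","properties":{"deltas":{"type":"array","items":{"type":"object","properties":{"gripper":{"type":"number"},"xyz":{"type":"array","items":{"type":"number"}},"angular":{"type":"array","items":{"type":"number"}}}}},"force":{"type":"number"}},"required":["deltas"]}

```bash
ls; mkdir -p pics; cat > h.py <<'E'
import numpy as np, cv2
from cell import env
def ray(cam,px):
    c=env.camera_info(cam);K=np.array(c["mtx"],float);E=np.array(c["extrinsics"],float)
    d=cv2.undistortPoints(np.array([[px]],float),K,np.array([c["k1"],0,0,0,0.]),None,None,None) if 0 else None
    s=np.linalg.inv(K)@[px[0],px[1],1];u=s[:2].copy()
    for _ in range(30): u=s[:2]/(1+c["k1"]*(u@u))
    return E[:3,3],E[:3,:3]@np.array([u[0],u[1],1])
def at_z(cam,px,z):
    o,d=ray(cam,px);return o+d*(z-o[2])/d[2]
def proj(cam,P):
    c=env.camera_info(cam);K=np.array(c["mtx"],float);E=np.array(c["extrinsics"],float)
    p=E[:3,:3].T@(np.array(P,float)-E[:3,3]);u=p[:2]/p[2];u=u*(1+c["k1"]*(u@u))
    return (K@[u[0],u[1],1])[:2]
def two(p1,c1,p2,c2):
    a,d=ray(c1,p1);b,e=ray(c2,p2);d=d/np.linalg.norm(d);e=e/np.linalg.norm(e)
    t=np.linalg.lstsq(np.c_[d,-e],b-a,rcond=None)[0];P=a+d*t[0];Q=b+e*t[1]
    return (P+Q)/2,np.linalg.norm(P-Q)
def save(cam,name):
    im=env.snapshot(cam);cv2.imwrite(f"pics/{name}.png",im[...,::-1]);return im
E
cat > a.py <<'E'
from h import *
np.set_printoptions(precision=1,suppress=True)
for c in("top","side"):
    save(c,c+"0");i=env.camera_info(c);print(c,i["mtx"],i["k1"],np.array(i["extrinsics"])[:3])
    for t in("probe","collar_face","stand","tester","sleeve_mouth"):
        print(t,[(round(r["conf"],2),np.round(r["pixel"],1)) for r in env.landmark_of(c,t)],[(round(r["conf"],2),np.round(r["bbox"])) for r in env.search_frame(c,t)])
print(env.state())
E
python3 a.py
```

```text
pics
top [[455.9   0.  320. ]
 [  0.  455.9 200. ]
 [  0.    0.    1. ]] -0.0003858515454394252 [[  0.   -1.    0.2 338. ]
 [ -1.   -0.   -0.  304.6]
 [  0.   -0.2  -1.  903.7]]
probe [(0.77, array([266.1, 187.7])), (0.68, array([292.6, 255.1])), (0.55, array([263.1, 268.5]))] [(0.72, array([257., 173.,  18.,  16.])), (0.6, array([253., 257.,  19.,  15.])), (0.58, array([284., 248.,  17.,  15.]))]
collar_face [(0.61, array([342. , 151.4])), (0.58, array([293.6, 257.1])), (0.49, array([266.4, 183.8])), (0.45, array([263.2, 266.2]))] [(0.51, array([256., 170.,  17.,  18.])), (0.51, array([288., 249.,  14.,  10.])), (0.43, array([254., 258.,  16.,  14.]))]
stand [(0.83, array([267.3, 191.2]))] [(0.56, array([248., 171.,  41.,  35.])), (0.46, array([338., 145.,  18.,  12.]))]
tester [(0.87, array([346. , 193.8]))] [(0.79, array([311., 164.,  71.,  56.]))]
sleeve_mouth [(0.59, array([331.8, 188.8]))] []
side [[464.3   0.  320.4]
 [  0.  464.3 202.8]
 [  0.    0.    1. ]] -0.015814254150756418 [[  -0.2    0.8   -0.6 1035.1]
 [   1.     0.2   -0.2  439.3]
 [  -0.    -0.6   -0.8  723.5]]
pro
[... 397 characters left out ...]
 141.,  10.,  30.])), (0.57, array([357., 198.,  14.,  20.]))]
stand [(0.94, array([366., 233.]))] [(0.67, array([348., 204.,  32.,  40.]))]
tester [(0.84, array([287.5, 210.4]))] [(0.6, array([255., 179.,  62.,  50.]))]
sleeve_mouth [(0.67, array([300.6, 192.3])), (0.48, array([304.4, 250. ]))] [(0.72, array([296., 188.,  12.,  17.]))]
{'time': 1.1, 'joints': array([ 1. ,  0.2,  1.6, -0. ,  1.3, -0.2]), 'dq': array([ 0., -0., -0., -0., -0., -0.]), 'effort': array([ -0. , -43. , -32.6,  -0. ,   0. ,   0. ]), 'position': array([267.9, 592.2, 256.3]), 'orientation': array([ 0.3,  1.5, -0.3]), 'force': array([-0.1,  0.4, -0.7]), 'torque': array([ 0.,  0., -0.]), 'finger_gap': 85.74715362471282}
```

```bash
python3 -c "
import cv2
a=cv2.imread('pics/top0.png')[140:290,220:420];cv2.imwrite('pics/t1.png',cv2.resize(a,None,fx=4,fy=4,interpolation=2))
a=cv2.imread('pics/side0.png')[120:270,235:435];cv2.imwrite('pics/s1.png',cv2.resize(a,None,fx=4,fy=4,interpolation=2))"
```

```text
(no output)
```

View pics/t1.png

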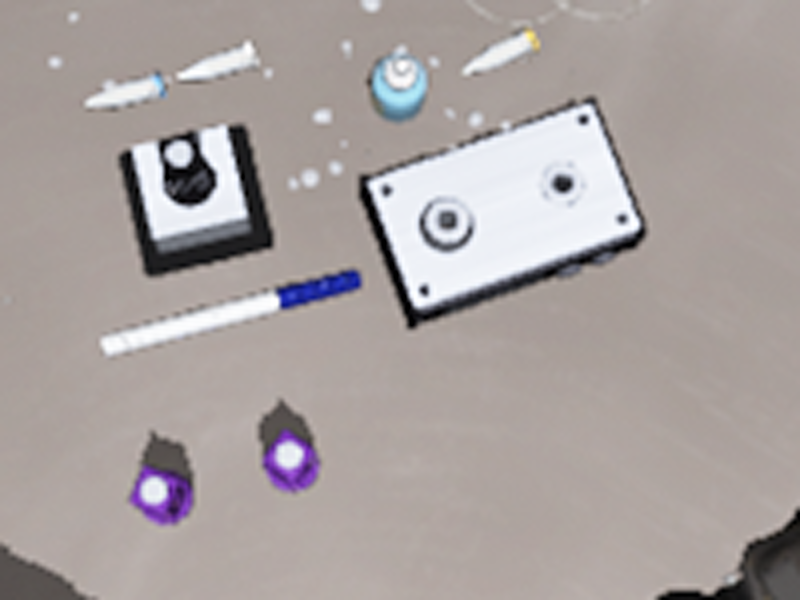

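View pics/s1.png

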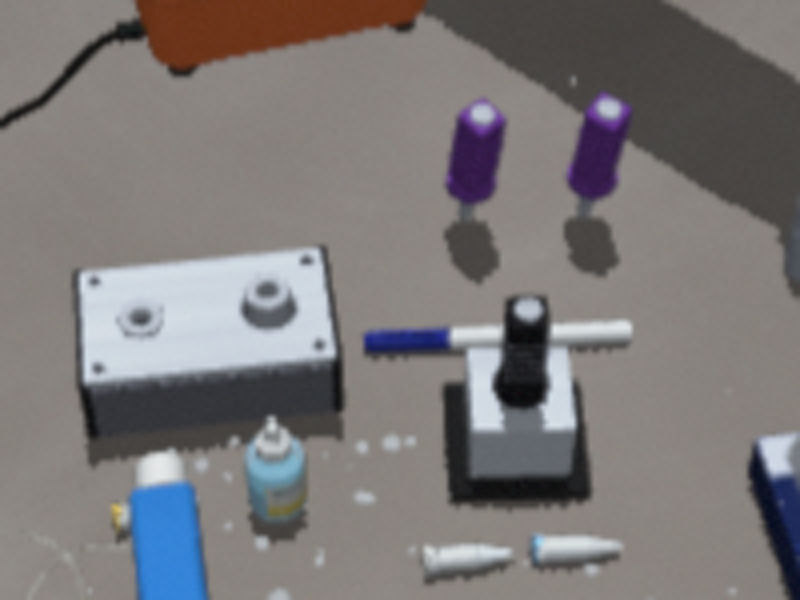

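View pics/top0.png

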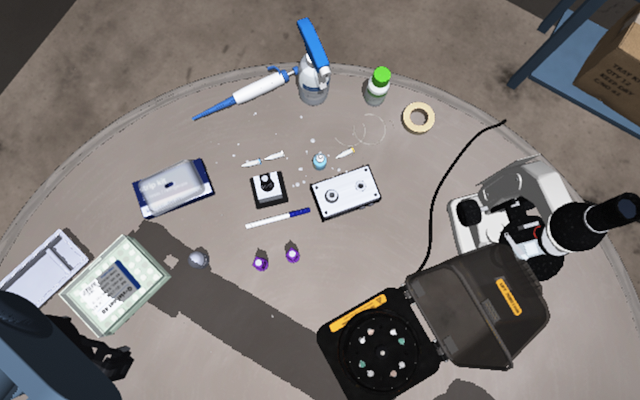

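```bash
cat > b.py <<'E'
from h import *
np.set_printoptions(precision=1,suppress=True)
T=lambda x,y:(x/4+220-.4,y/4+140-.4); S=lambda x,y:(x/4+235-.4,y/4+120-.4)
for n,t,s,z in(("griptop",(180,155),(527,310),101),("tall",(448,218),(268,290),58),("low",(563,184),(141,318),48),
  ("pur1",(155,490),(607,106),0),("pur2",(290,455),(483,113),0)):
    print(n,two(T(*t),"top",S(*s),"side"),at_z("top",T(*t),z),at_z("side",S(*s),z))
for n,l in(("testertop",[(366,178),(592,98),(645,228),(412,312)]),):
    for p in l: print(n,at_z("top",T(*p),45))
for n,l in(("testertop",[(80,270),(323,247),(340,365),(88,383)]),("standtop",[(467,348),(573,420),(470,425)]),):
    for p in l: print(n,at_z("side",S(*p),45))
for p in [(133,142),(245,127),(252,222),(155,240)]: print("st",at_z("top",T(*p),45))
print("pen",at_z("top",T(105,345),6),at_z("top",T(358,280),6))
for n,p in (("drop",(400,100)),): print(n,at_z("top",T(*p),20))
from scipy.spatial.transform import Rotation as R
print(R.from_rotvec(env.state()["orientation"]).as_matrix())
a=cv2.imread('pics/top0.png')[165:200,245:290];b=cv2.imread('pics/side0.png')[188:228,345:395]
f=lambda i:cv2.resize(i,(400,360),interpolation=cv2.INTER_CUBIC)
cv2.imwrite('pics/z.png',np.hstack([f(a),f(b)]))
E
python3 b.py
```

```text
griptop (array([534.7, 382.7, 100.7]), np.float64(0.8358607680458889)) [534.6 383.1 101. ] [535.1 382.3 101. ]
tall (array([517.3, 259.5,  58.4]), np.float64(0.32784726861713204)) [517.4 259.3  58. ] [517.  259.6  58. ]
low (array([538. , 203.2,  46.3]), np.float64(0.044599433523683216)) [537.6 203.4  48. ] [539.3 203.8  48. ]
pur1 (array([385.2, 392.1,  80.3]), np.float64(4.252981248550736)) [390.2 398.4   0. ] [303.4 388.6   0. ]
pur2 (array([401.9, 333.4,  78.3]), np.float64(6.1850814759014225)) [408.5 332.8   0. ] [324.3 323.9  -0. ]
testertop [539.  298.5  45. ]
testertop [581.9 188.8  45. ]
testertop [517.5 163.3  45. ]
testertop [474.  275.3  45. ]
testertop [516.  165.2  45. ]
testertop [474.8 274.5  45. ]
testertop [541.9 300.2  45. ]
testertop [578.9 191.1  45. ]
standtop [518.6 354.6  45. ]
standtop [547.2 409.   45. ]
standtop [560.7 364.9  45. ]
st [554.2 411.4  45. ]
st [563.  357.7  45. ]
st [516.  352.8  45. ]
st [506.2 398.8  45. ]
pen [460.4 425.4   6. ] [495.8 301.2   6. ]
drop [585.5 282.1  20. ]
[[ 0.   0.4  0.9]
 [-0.   0.9 -0.4]
 [-1.  -0.   0. ]]
```

View pics/z.png

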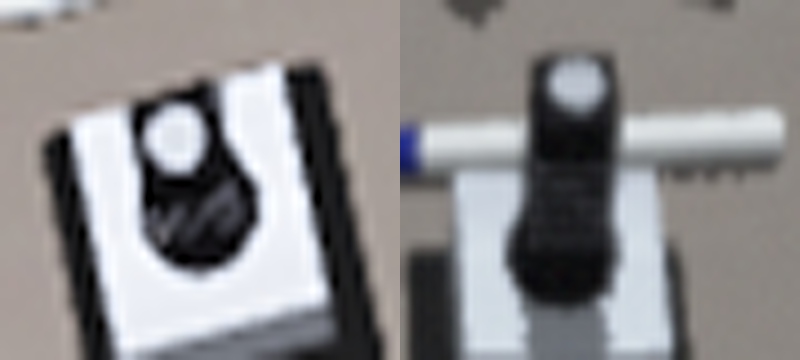

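Request:
step_arm(
  deltas=[
    {"gripper": 0,"xyz": [0.0267,-0.021,-0.0076],"angular": [0,0,-0.09]},
    {"gripper": 0,"xyz": [0.0267,-0.021,-0.0076],"angular": [0,0,-0.09]},
    {"gripper": 0,"xyz": [0.0267,-0.021,-0.0076],"angular": [0,0,-0.09]},
    {"gripper": 0,"xyz": [0.0267,-0.021,-0.0076],"angular": [0,0,-0.09]},
    {"gripper": 0,"xyz": [0.0267,-0.021,-0.0076],"angular": [0,0,-0.09]},
    {"gripper": 0,"xyz": [0.0267,-0.021,-0.0076],"angular": [0,0,-0.09]},
    {"gripper": 0,"xyz": [0.0267,-0.021,-0.0076],"angular": [0,0,-0.09]},
    {"gripper": 0,"xyz": [0.0267,-0.021,-0.0076],"angular": [0,0,-0.09]},
    {"gripper": 0,"xyz": [0.0267,-0.021,-0.0076],"angular": [0,0,-0.09]},
    {"gripper": 0,"xyz": [0.0267,-0.021,-0.0076],"angular": [0,0,-0.09]},
  ],
  force=60,
)

```text
time: 2.1
position: [536.0, 381.3, 180.1]
orientation: [1.029, 1.314, -1.029]
force: [-0.0, 0.5, 0.8]
finger_gap: 85.3
```

Request:
step_arm(
  deltas=[
    {"gripper": 0,"xyz": [0,0,0],"angular": [0,0,0]},
    {"gripper": 0,"xyz": [0,0,0],"angular": [0,0,0]},
  ],
)

```text
time: 2.3
position: [535.1, 381.8, 180.0]
orientation: [1.026, 1.316, -1.027]
force: [-0.3, 0.7, 0.3]
finger_gap: 85.3
```

Request:
step_arm(
  deltas=[
    {"gripper": 0,"xyz": [0,0.0008,-0.025],"angular": [0,0,0]},
    {"gripper": 0,"xyz": [0,0,-0.025],"angular": [0,0,0]},
    {"gripper": 0,"xyz": [0,0,-0.02],"angular": [0,0,0]},
    {"gripper": 0,"xyz": [0,0,-0.016],"angular": [0,0,0]},
    {"gripper": 0,"xyz": [0,0,-0.01],"angular": [0,0,0]},
    {"gripper": 0,"xyz": [0,0,0],"angular": [0,0,0]},
  ],
)

```text
time: 2.9
position: [533.8, 383.2, 83.0]
orientation: [1.024, 1.317, -1.027]
force: [-0.1, -0.3, 0.6]
finger_gap: 85.5
```

```bash
python3 -c "
from h import *
a=save('top','t2')[150:225,220:320];b=save('side','s2')[140:240,300:433]
f=lambda i:cv2.resize(i[...,::-1],(400,300),interpolation=2)
cv2.imwrite('pics/z2.png',np.hstack([f(a),f(b)]))
print(env.state())"
```

```text
{'time': 3.0, 'joints': array([4.49880166e-01, 4.55911332e-01, 1.62629303e+00, 5.42117204e-05,
       1.05812506e+00, 2.03400897e-01]), 'dq': array([-2.75185259e-03, -1.11862817e-02, -1.16564314e-02, -2.68521848e-04,
        1.66746529e-05, -9.53158936e-04]), 'effort': array([ 1.08696618e-01, -4.57618582e+01, -2.73222023e+01,  2.49354634e-03,
        2.03217566e-02, -5.47936470e-04]), 'position': array([535.22589836, 383.5182581 ,  85.11783575]), 'orientation': array([ 1.02663189,  1.31522017, -1.02470753]), 'force': array([-0.31229902, -0.102816  ,  0.17244419]), 'torque': array([0.02677441, 0.02893656, 0.00672008]), 'finger_gap': 85.3894138249574}
```

View pics/z2.png

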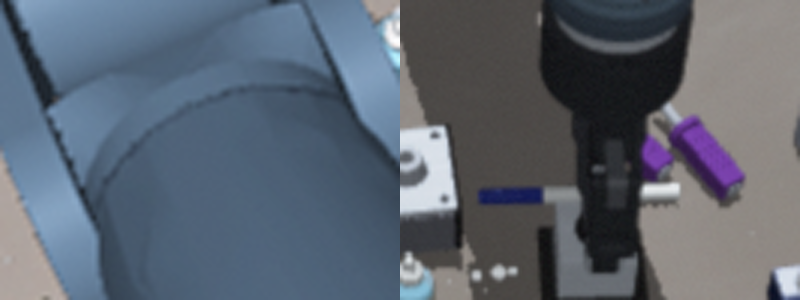

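Request:
step_arm(
  deltas=[
    {"gripper": 255,"xyz": [0,0,0],"angular": [0,0,0]},
    {"gripper": 255,"xyz": [0,0,0],"angular": [0,0,0]},
    {"gripper": 255,"xyz": [0,0,0],"angular": [0,0,0]},
    {"gripper": 255,"xyz": [0,0,0],"angular": [0,0,0]},
    {"gripper": 255,"xyz": [0,0,0],"angular": [0,0,0]},
    {"gripper": 255,"xyz": [0,0,0],"angular": [0,0,0]},
    {"gripper": 255,"xyz": [0,0,0],"angular": [0,0,0]},
    {"gripper": 255,"xyz": [0,0,0],"angular": [0,0,0]},
  ],
  force=60,
)

```text
time: 3.8
position: [535.2, 383.2, 84.6]
orientation: [1.027, 1.315, -1.026]
force: [-0.7, -0.5, 2.5]
finger_gap: 17.2
```

Request:
step_arm(
  deltas=[
    {"gripper": 255,"xyz": [0,0,0.01],"angular": [0,0,0]},
    {"gripper": 255,"xyz": [0,0,0.02],"angular": [0,0,0]},
    {"gripper": 255,"xyz": [0,0,0.025],"angular": [0,0,0]},
    {"gripper": 255,"xyz": [0,0,0.015],"angular": [0,0,0]},
    {"gripper": 255,"xyz": [0,0,0],"angular": [0,0,0]},
    {"gripper": 255,"xyz": [0,0,0],"angular": [0,0,0]},
  ],
  force=80,
)

```text
time: 4.4
position: [534.6, 382.9, 153.9]
orientation: [1.026, 1.316, -1.026]
force: [-0.0, -0.4, -0.6]
finger_gap: 17.5
```

Request:
step_arm(
  deltas=[
    {"gripper": 255,"xyz": [-0.0022,-0.0155,0],"angular": [0,0,0]},
    {"gripper": 255,"xyz": [-0.0022,-0.0154,0],"angular": [0,0,0]},
    {"gripper": 255,"xyz": [-0.0022,-0.0154,0],"angular": [0,0,0]},
    {"gripper": 255,"xyz": [-0.0022,-0.0154,0],"angular": [0,0,0]},
    {"gripper": 255,"xyz": [-0.0022,-0.0154,0],"angular": [0,0,0]},
    {"gripper": 255,"xyz": [-0.0022,-0.0154,0],"angular": [0,0,0]},
    {"gripper": 255,"xyz": [-0.0022,-0.0154,0],"angular": [0,0,0]},
    {"gripper": 255,"xyz": [-0.0023,-0.0153,0],"angular": [0,0,0]},
    {"gripper": 255,"xyz": [0,0,0],"angular": [0,0,0]},
    {"gripper": 255,"xyz": [0,0,0],"angular": [0,0,0]},
  ],
)

```text
time: 5.4
position: [517.3, 259.6, 154.5]
orientation: [1.027, 1.315, -1.026]
force: [0.7, 0.2, 0.1]
finger_gap: 16.8
```

```bash
python3 -c "
from h import *
b=save('side','s3')[110:220,225:372]
cv2.imwrite('pics/z3.png',cv2.resize(b[...,::-1],(800,600),interpolation=2))
s=env.state();print(s['position'],s['force'],s['finger_gap'],s['time'])
for P in ([517.2,259.5,58],[517.2,259.5,75],[517.2,259.5,85],[517.2,259.5,115]): p=proj('side',P);print((p-[225,110])*800/147, proj('top',P))"
```

```text
[517.34054293 259.99209559 154.46307724] [-0.36979006 -0.15769784 -0.98335701] 17.130633817673907 5.45
[416.51660269 447.3249136 ] [331.50535721 194.21680965]
[414.05762995 415.19961402] [332.01425565 192.33439114]
[412.57486209 395.82477904] [332.3230554  191.19213867]
[407.95647022 335.46242234] [333.29434388 187.5993345 ]
```

View pics/z3.png

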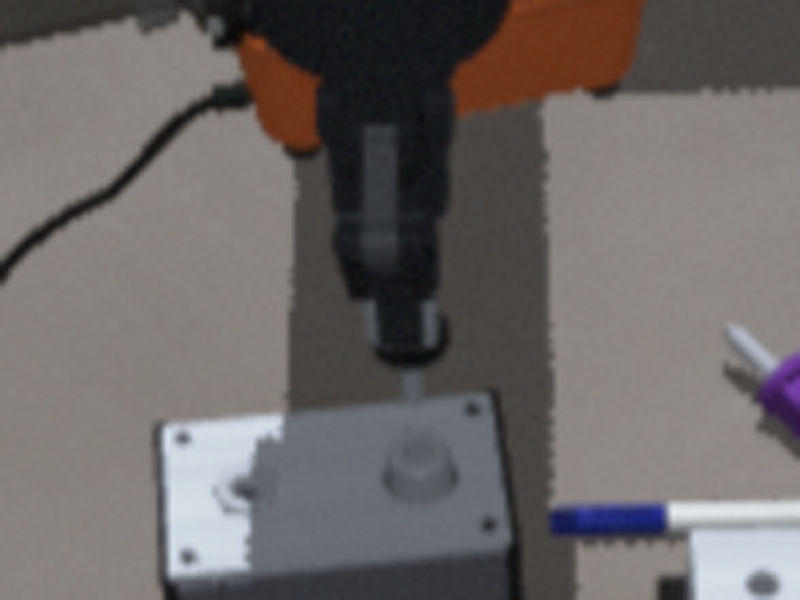

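Request:
step_arm(
  deltas=[
    {"gripper": 255,"xyz": [0,0,-0.01],"angular": [0,0,0]},
    {"gripper": 255,"xyz": [0,0,-0.009],"angular": [0,0,0]},
    {"gripper": 255,"xyz": [0,0,0],"angular": [0,0,0]},
    {"gripper": 255,"xyz": [0,0,0],"angular": [0,0,0]},
  ],
)

```text
time: 5.85
position: [516.7, 260.0, 134.4]
orientation: [1.025, 1.317, -1.027]
force: [-0.3, -0.0, -0.6]
finger_gap: 17.1
```

```bash
python3 -c "
from h import *
np.set_printoptions(precision=1,suppress=True)
B=np.mean([save('side','s4').astype(float) for _ in range(4)],0).astype(np.uint8);A=save('top','t4')
b=B[166:206,282:322];a=A[170:210,312:352]
f=lambda i:cv2.convertScaleAbs(cv2.resize(i[...,::-1],(400,400),interpolation=2),alpha=1.5)
cv2.imwrite('pics/z4.png',np.hstack([f(b),f(a)]))
g=B.mean(2)
for r in range(174,206): print(r,g[r,288:316].astype(int))
s=env.state();print(s['position'],s['force'],s['finger_gap'],s['time'])
for z in (58,66,72,96): print(z,proj('side',[517.2,259.5,z]),proj('top',[517.2,259.5,z]))
print([(r['conf'],r['pixel']) for t in ('probe','sleeve_mouth') for r in env.landmark_of('side',t)])
"
```

```text
174 [68 68 68 66 70 81 78 37 23 23 22 24 23 23 29 54 83 81 53 66 69 70 69 68
 68 69 69 68]
175 [69 68 68 69 71 80 79 42 24 23 21 23 22 22 30 54 85 80 45 52 68 69 69 69
 70 69 69 69]
176 [68 68 68 68 71 80 80 46 25 22 21 23 24 24 27 52 85 80 43 39 64 70 69 69
 70 69 70 70]
177 [68 67 67 68 70 79 81 51 25 23 21 24 24 22 26 49 84 80 41 31 58 67 68 69
 69 70 69 69]
178 [67 67 68 68 70 79 81 54 26 24 22 22 24 23 26 47 84 80 41 29 54 67 69 69
 68 68 69 68]
179 [67 66 68 67 69 75 80 56 29 24 24 23 22 22 24 45 82 77 37 28 53 67 68 67
 68 69 68 68]
180 [67 68 67 67 68 68 68 57 34 29 30 29 30 33 33 41 62 55 26 30 57 68 69 69
 69 69 67 67]
181 [68 67 68 67 67 64 52 41 26 23 24 24 22 27 24 26 34 26 25 44 66 71 71 72
 73 70 62 49]
182 [66 67 67 67 68 65 56 34 20 15 15 15 16 17 13 17 19 29 50 74 84 89 91 94
 96 96 86 46]
183 [ 69  69  69  70  71  72  74  64  46  29  23  19  16  18  18  21  38  64
  92 102 104 106 100  89  98 107 100  58]
184 [ 82  84  89  91  96  97  99  97  90  73  61  40  36  37  45  56  87  99
 110 111 111 108  90  64  74  95 102  64]
185 [103 104 106 107 110 111 111 110 110 10
[... 2036 characters left out ...]
 101 100 100 103 106
 108 109 109 109 109 110 110 110 110 110]
203 [107 107 108 108 107 108 108 109 108 108 108 107 106 106 106 107 109 109
 109 109 109 109 110 110 111 110 109 109]
204 [108 108 108 109 109 109 109 109 109 109 109 108 108 109 109 109 108 110
 109 110 110 110 110 110 110 105  93 100]
205 [110 109 108 109 109 110 109 109 110 109 110 110 109 109 109 109 109 109
 109 110 109 109 109 109 107  93  65  73]
[517.4 259.9 135.6] [ 0.4  0.1 -0.8] 17.017442016361134 6.1
58 [301.5 192.2] [331.5 194.2]
66 [301.3 189.4] [331.7 193.3]
72 [301.2 187.3] [331.9 192.7]
96 [300.5 178.7] [332.7 189.9]
[(0.88, [386.2, 171.4]), (0.69, [355.9, 169.6]), (0.54, [304.2, 186.6]), (0.61, [303.4, 192.3])]
```

View pics/z4.png

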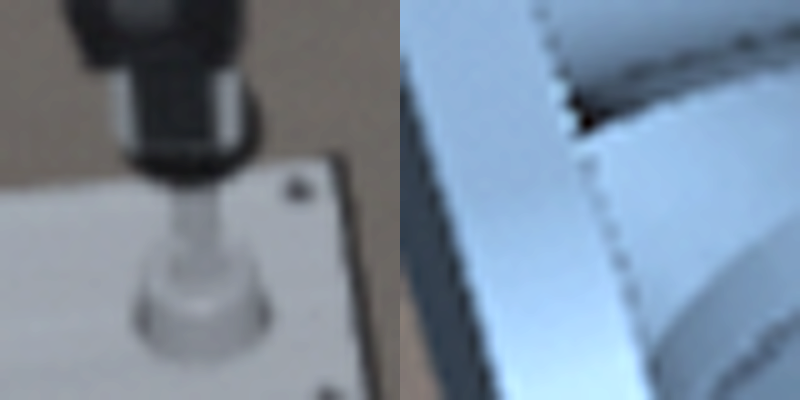

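Request:
step_arm(
  deltas=[
    {"gripper": 255,"xyz": [0,0,-0.004],"angular": [0,0,0]},
    {"gripper": 255,"xyz": [0,0,-0.003],"angular": [0,0,0]},
    {"gripper": 255,"xyz": [0,0,-0.002],"angular": [0,0,0]},
    {"gripper": 255,"xyz": [0,0,-0.002],"angular": [0,0,0]},
    {"gripper": 255,"xyz": [0,0,0],"angular": [0,0,0]},
  ],
)

```text
time: 6.7
position: [516.8, 259.7, 123.8]
orientation: [1.025, 1.316, -1.027]
force: [-1.3, 0.3, -0.6]
finger_gap: 17.2
```

Request:
step_arm(
  deltas=[
    {"gripper": 255,"xyz": [0,0,-0.002],"angular": [0,0,0]},
    {"gripper": 255,"xyz": [0,0,-0.001],"angular": [0,0,0]},
    {"gripper": 255,"xyz": [0,0,0],"angular": [0,0,0]},
  ],
)

```text
time: 7.0
position: [516.7, 259.6, 121.0]
orientation: [1.025, 1.316, -1.027]
force: [-3.0, -1.9, 2.1]
finger_gap: 16.7
```

Request:
step_arm(
  deltas=[
    {"gripper": 255,"xyz": [-0.0006,-0.0004,0],"angular": [0,0,0]},
    {"gripper": 255,"xyz": [0,0,0],"angular": [0,0,0]},
    {"gripper": 255,"xyz": [0,0,0],"angular": [0,0,0]},
  ],
)

```text
time: 7.3
position: [516.4, 259.4, 121.0]
orientation: [1.026, 1.316, -1.026]
force: [-1.8, -1.4, 0.2]
finger_gap: 17.0
```

Request:
step_arm(
  deltas=[
    {"gripper": 255,"xyz": [0,0,-0.002],"angular": [0,0,0]},
    {"gripper": 255,"xyz": [0,0,-0.001],"angular": [0,0,0]},
    {"gripper": 255,"xyz": [0,0,0],"angular": [0,0,0]},
  ],
)

```text
time: 7.6
position: [516.4, 259.4, 117.9]
orientation: [1.026, 1.316, -1.027]
force: [-1.8, -2.1, -1.5]
finger_gap: 17.1
```

Sliding in freely; I'll ease the side force a little more and continue.

Request:
step_arm(
  deltas=[
    {"gripper": 255,"xyz": [-0.0006,-0.0006,-0.001],"angular": [0,0,0]},
    {"gripper": 255,"xyz": [0,0,-0.003],"angular": [0,0,0]},
    {"gripper": 255,"xyz": [0,0,-0.003],"angular": [0,0,0]},
    {"gripper": 255,"xyz": [0,0,0],"angular": [0,0,0]},
    {"gripper": 255,"xyz": [0,0,0],"angular": [0,0,0]},
  ],
)

```text
time: 8.1
position: [516.1, 258.9, 111.1]
orientation: [1.026, 1.315, -1.026]
force: [-0.6, 1.3, -1.7]
finger_gap: 17.0
```

Request:
step_arm(
  deltas=[
    {"gripper": 255,"xyz": [0,0,-0.003],"angular": [0,0,0]},
    {"gripper": 255,"xyz": [0,0,-0.003],"angular": [0,0,0]},
    {"gripper": 255,"xyz": [0,0,0],"angular": [0,0,0]},
  ],
)

```text
time: 8.4
position: [515.9, 258.7, 104.8]
orientation: [1.026, 1.315, -1.026]
force: [-0.7, 0.5, -1.4]
finger_gap: 17.1
```

Request:
step_arm(
  deltas=[
    {"gripper": 255,"xyz": [0,0,-0.003],"angular": [0,0,0]},
    {"gripper": 255,"xyz": [0,0,-0.003],"angular": [0,0,0]},
    {"gripper": 255,"xyz": [0,0,-0.002],"angular": [0,0,0]},
    {"gripper": 255,"xyz": [0,0,-0.002],"angular": [0,0,0]},
    {"gripper": 255,"xyz": [0,0,0],"angular": [0,0,0]},
  ],
)

```text
time: 8.9
position: [516.1, 258.9, 95.5]
orientation: [1.026, 1.316, -1.026]
force: [-2.1, -0.3, 4.5]
finger_gap: 17.0
```

Request:
step_arm(
  deltas=[
    {"gripper": 255,"xyz": [0,0,-0.002],"angular": [0,0,0]},
    {"gripper": 255,"xyz": [0,0,-0.001],"angular": [0,0,0]},
    {"gripper": 255,"xyz": [0,0,-0.001],"angular": [0,0,0]},
    {"gripper": 255,"xyz": [0,0,0],"angular": [0,0,0]},
  ],
)

```text
time: 9.3
position: [516.2, 258.9, 91.5]
orientation: [1.026, 1.315, -1.026]
force: [-2.4, 0.0, 5.7]
finger_gap: 17.6
```

Request:
step_arm(
  deltas=[
    {"gripper": 255,"xyz": [0,0,-0.001],"angular": [0,0,0]},
    {"gripper": 255,"xyz": [0,0,-0.001],"angular": [0,0,0]},
    {"gripper": 255,"xyz": [0,0,-0.0005],"angular": [0,0,0]},
    {"gripper": 255,"xyz": [0,0,0],"angular": [0,0,0]},
    {"gripper": 255,"xyz": [0,0,0],"angular": [0,0,0]},
  ],
)

```text
time: 9.8
position: [516.2, 258.9, 89.3]
orientation: [1.026, 1.315, -1.026]
force: [-3.3, -1.5, 6.5]
finger_gap: 17.0
```

Request:
step_arm(
  deltas=[
    {"gripper": 255,"xyz": [0,0,-0.0005],"angular": [0,0,0]},
    {"gripper": 255,"xyz": [0,0,-0.0005],"angular": [0,0,0]},
    {"gripper": 255,"xyz": [0,0,0],"angular": [0,0,0]},
    {"gripper": 255,"xyz": [0,0,0],"angular": [0,0,0]},
  ],
)

```text
time: 10.2
position: [516.2, 258.9, 88.3]
orientation: [1.026, 1.315, -1.026]
force: [-3.2, -0.8, 6.9]
finger_gap: 17.1
```

Request:
step_arm(
  deltas=[
    {"gripper": 255,"xyz": [0,0,-0.0005],"angular": [0,0,0]},
    {"gripper": 255,"xyz": [0,0,0],"angular": [0,0,0]},
    {"gripper": 255,"xyz": [0,0,0],"angular": [0,0,0]},
  ],
)

```text
time: 10.5
position: [516.2, 258.9, 87.8]
orientation: [1.026, 1.315, -1.026]
force: [-2.8, -0.9, 7.1]
finger_gap: 17.1
```

Request:
step_arm(
  deltas=[
    {"gripper": 255,"xyz": [0,0,-0.0003],"angular": [0,0,0]},
    {"gripper": 255,"xyz": [0,0,0],"angular": [0,0,0]},
    {"gripper": 255,"xyz": [0,0,0],"angular": [0,0,0]},
  ],
)

```text
time: 10.8
position: [516.2, 258.9, 87.6]
orientation: [1.026, 1.315, -1.026]
force: [-3.4, -1.5, 7.2]
finger_gap: 16.8
```

Request:
step_arm(
  deltas=[
    {"gripper": 255,"xyz": [0,0,-0.0004],"angular": [0,0,0]},
    {"gripper": 255,"xyz": [0,0,0],"angular": [0,0,0]},
    {"gripper": 255,"xyz": [0,0,0],"angular": [0,0,0]},
  ],
)

```text
time: 11.1
position: [516.3, 258.9, 87.6]
orientation: [1.026, 1.315, -1.026]
force: [-3.5, -1.0, 9.0]
finger_gap: 16.8
```

Request:
step_arm(
  deltas=[
    {"gripper": 255,"xyz": [0,0,-0.0003],"angular": [0,0,0]},
    {"gripper": 255,"xyz": [0,0,0],"angular": [0,0,0]},
    {"gripper": 255,"xyz": [0,0,0],"angular": [0,0,0]},
  ],
)

```text
time: 11.4
position: [516.3, 258.9, 87.5]
orientation: [1.026, 1.315, -1.026]
force: [-5.6, -1.9, 11.4]
finger_gap: 16.9
```

Request:
step_arm(
  deltas=[
    {"gripper": 255,"xyz": [-0.0003,0,-0.0004],"angular": [0,0,0]},
    {"gripper": 255,"xyz": [0,0,0],"angular": [0,0,0]},
    {"gripper": 255,"xyz": [0,0,0],"angular": [0,0,0]},
    {"gripper": 255,"xyz": [0,0,0],"angular": [0,0,0]},
  ],
)

```text
time: 11.8
position: [516.3, 258.9, 87.5]
orientation: [1.026, 1.315, -1.026]
force: [-5.7, -2.0, 12.6]
finger_gap: 17.0
```

```bash
python3 -c "
from h import *
b=save('side','s5')[130:250,250:410]
cv2.imwrite('pics/z5.png',cv2.resize(b[...,::-1],(800,600),interpolation=2))
for _ in range(4):
  s=env.state();print(s['position'],s['force'],s['finger_gap'],s['time'],s['dq'].max());env.snapshot('top')"
```

```text
[516.27075786 258.92095707  87.51957622] [-5.54504176 -1.69226784 12.92608965] 17.368747114295402 11.85 0.002287819154446195
[516.23692114 258.94823588  87.494015  ] [-5.88767196 -1.85830783 13.2438855 ] 16.92975589042922 11.9 0.0021541717946650363
[516.26828575 258.9086383   87.5130822 ] [-4.74640788 -1.93632694 12.45146159] 16.928071103690154 11.95 0.001933538483143757
[516.27386637 258.93230861  87.52054697] [-6.34366581 -1.92907855 13.58305261] 16.644618755159815 12.0 0.0011312103486853255
```

View pics/z5.png

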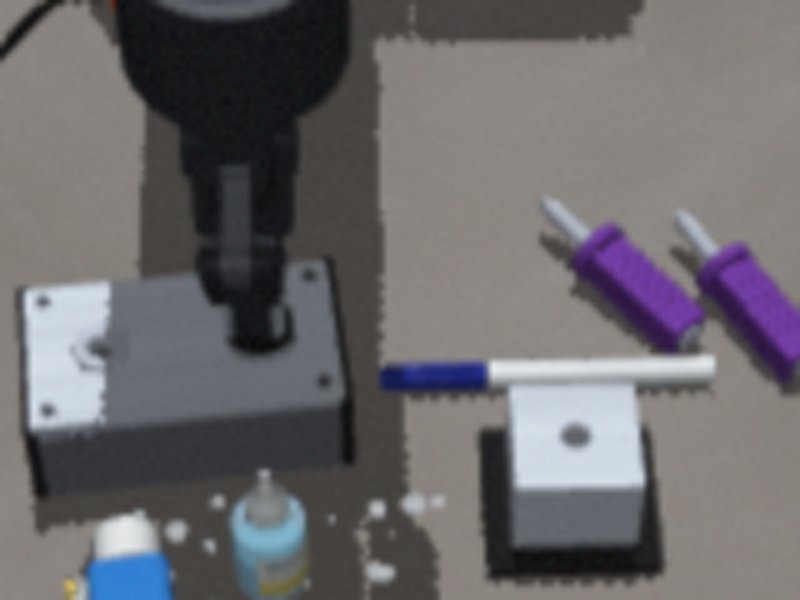

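Request:
step_arm(
  deltas=[
    {"gripper": 255,"xyz": [0,0,-0.0003],"angular": [0,0,0]},
    {"gripper": 255,"xyz": [0,0,0],"angular": [0,0,0]},
    {"gripper": 255,"xyz": [0,0,0],"angular": [0,0,0]},
    {"gripper": 255,"xyz": [0,0,0],"angular": [0,0,0]},
    {"gripper": 255,"xyz": [0,0,0],"angular": [0,0,0]},
  ],
)

```text
time: 12.55
position: [516.3, 259.0, 87.5]
orientation: [1.026, 1.315, -1.026]
force: [-6.5, -3.2, 14.3]
finger_gap: 16.9
```

```bash
python3 -c "
from h import *
s=env.state();f=s['force'];print(s['position'],f,s['finger_gap'],s['time'])
if 10<f[2]<22: print('signing',env.sign_off())"
```

```text
[516.32727336 258.95798924  87.51460704] [-6.48525015 -3.16905879 14.34299716] 16.94758741030239 12.55
the job is handed in; nothing more can be done
signing None
```

I lifted the probe out of its stand, put its pin into the tall sprung socket and pressed it down to the hard stop. I handed the job in at 12.55 s with the gripper still holding it at 80 N.

**Last checks**
- **Press:** 14.3 N vertical at the wrist. The tool had stopped moving down (z 87.5 mm, about 87.6 mm predicted at the stop), and force rose sharply with further commanded travel.
- **Side force:** about 7 N remained (-6.5 N in x, -3.2 N in y). A 0.3 mm correction in x did not remove it, so the pin bears lightly on the bore wall.
- **Picture:** just before the last 0.3 mm of press, the side view showed the collar down on the socket and the stand empty. The pen and dropper bottle appear undisturbed. The vials were outside that crop, so I did not check them again at the end.
- **Grip:** the finger gap read 16.9 mm against an 18 mm grip, steady since the grasp. The heights match what the grasp predicted, so the probe does not seem to have slipped.
- **Not measured directly:** the sleeve travel and the probe's tilt. I inferred both from the tool height, the tool orientation and the picture.

**One disagreement:** the two purple look-alikes stood upright in the first pictures and were lying down by the time I reached the stand. I did not command any move near them and saw no contact force in the readings, but I cannot say for certain why they fell.

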